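# Clamp a sample bottle between turnbuckle-drawn jaws

## Task

Stand the sample bottle upright on the round rubber seat between the two open jaws of the bottle clamp and let go of it. Then turn the hexagonal turnbuckle body, regrasping as often as needed, so that both jaws draw in together and grip the bottle firmly: stop when the sprung pads on both sides are pushed about half way back, and never screw it so tight that the springs bottom and the bottle is crushed. Leave the bottle clamped there upright, and do not disturb the other things on the worktop.

Things in the scene. Friction and masses are not known exactly. Their poses are not given: they have to be found in the camera images.
- bottle: White sample bottle with a ribbed screw cap, the only such bottle on the worktop: straight body 50 mm across up to the shoulder at about 65 mm, cap about 32 mm across from 75 to 90 mm, 90 mm high, about 0.08 kg. Origin: centre of its underside, z up along the bottle. It starts standing on the worktop at the right-hand side.
- clamp_frame: Bottle clamp, fixed to the worktop: aluminium plate 190 (x) x 210 (y) x 12 mm with two sliding jaw carriers joined by a turnbuckle. Origin: centre of the plate's underside. y runs along the turnbuckle (to the robot's left); x from the turnbuckle (robot's side) to the bottle seat (far side). Yawed up to 0.3 rad. Apart from the carriers nothing on it is higher than 40 mm below the turnbuckle.
- seat (a point): Centre of the round rubber seat (58 mm across, flush) on the top of the clamp's plate, 12 mm above the worktop, midway between the jaws: the place for the bottle's underside. Axes as clamp_frame.
- turnbuckle_centre (a point): Middle of the turnbuckle body, on its axis, 115 mm above the worktop, 110 mm nearer the robot than the seat. Axes as clamp_frame (y: the turnbuckle's axis); does not turn with the body. The body is a level dark steel hexagonal bar, 32 mm across flats, 84 mm long. Turning takes about 0.3 N m when free, and about 0.04 N m more for each mm that both pads are pushed back.
- turnbuckle (a joint): Turn of the hexagonal body about the clamp's +y axis, rad (0 to 4.6; starts 0.4 to 1.4; stays where left). Growing = tightening: its top moves away from the robot, both jaws draw in 5.73 mm per rad. At 0 two flats face +x and -x of the clamp, so a grip from straight above fits; flats repeat every 1.047 rad, so a tool leaning about y by the same angle modulo 1.047 fits the flats.
- jaw_left: Left jaw carrier (+y): grey foot, post 26 mm wide and 130 mm high with the threaded rod, jaw block 56 mm high with a sprung rubber-faced pad 48 mm wide (19 to 57 mm above the worktop). Origin: in the clamp's frame x = 0, z = 0, y = 82 mm - 5.73 mm per rad of turnbuckle. The unpressed pad's face stands 41.5 mm further inward: the pads' free opening is 81 mm - 11.46 mm per rad.
- jaw_right: Right jaw carrier (-y): mirror image of the left, moves in by the same amount at the same time (its y = minus the left's). Each pad's spring presses with 3.6 N per mm (and 1 N at the start) over 7 mm of travel, then meets a hard stop; half way back is 3.5 mm.
- rubber_cone: Bystander: grey rubber filter cone, 72 mm wide, 47 mm high. Origin: centre of its underside. To be left alone.
- pipette_bulb: Bystander: rubber pipette bulb standing on its round end, 54 mm across, 83 mm high. Origin: centre of its underside. To be left alone.
- beaker: Bystander: clear beaker, 83 mm across, 108 mm high. Origin: centre of its underside. To be left alone.
- timer: Bystander: white bench timer standing on edge, 66 mm wide, 62 mm high. Origin: centre of its underside. To be left alone.
- petri_dish: Bystander: clear flat dish, 69 mm across, 16 mm high. Origin: centre of its underside. To be left alone.
- pestle: Bystander: grey pestle lying down, 110 mm long. Origin: centre of its underside. To be left alone.

How it is judged:
On the way, in this order (a step that is already met when the one before it is completed fails the run):
1. The bottle stands upright on the seat, released (horizontal distance between bottle and seat below 0.018 m and z of bottle in the frame of seat between -0.004 and 0.006 m and angle between bottle's own z axis and vertical below 0.1 rad and contact force between the fingers and bottle below 0.05 N and linear speed of bottle below 0.02 m/s), for 0.2 s.
2. Both jaws grip the bottle with more than 5 N each (horizontal distance between bottle and seat below 0.018 m and z of bottle in the frame of seat between -0.004 and 0.006 m and angle between bottle's own z axis and vertical below 0.1 rad and contact force between each of jaw_left, jaw_right and bottle above 5 N), for 0.2 s.
At the end, for the whole second after the job is handed in: The bottle stands upright (within 0.1 rad) on the seat, its centre within 18 mm of the seat's centre, untouched by the fingers and at rest; both jaws press on it with more than 5 N each (pads pushed back more than about 1.5 mm) and the turnbuckle is at rest (all of step 2 and contact force between the fingers and bottle below 0.05 N and linear speed of bottle below 0.01 m/s and velocity of joint turnbuckle between -0.03 and 0.03 rad/s).
It fails at once if The bottle is crushed: a jaw presses on it with more than 40 N (pad springs bottomed) (contact force between any of jaw_left, jaw_right and bottle above 40 N).
It fails at once if The bottle is tipped by more than 0.5 rad (angle between bottle's own z axis and vertical above 0.5 rad).
It fails at once if A bystander is moved by more than 25 mm (distance of any of rubber_cone, pipette_bulb, beaker, timer, petri_dish, pestle from where it was at the start of the episode above 0.025 m).
It also fails if it takes over 72 s, if anything falls off the work surface, if the arm or the gripper's body presses on something with over 40 N, if the wrist force passes 120 N, or if a joint passes its speed limit or range.

## Robot

A 6-joint arm with a two-finger parallel gripper is mounted at the origin on a cart in front of the work surface, level with it; the furniture and walls round the work are solid. World frame = base frame: x ahead of the robot, y to its left, z up, the work surface at z = 0. Lengths are in m, angles in rad, forces in N, time in s.
With the tool pointing down it reaches from about 0.425 to 0.95 m from the base axis. Payload 3.5 kg.
Tool frame: the origin (TCP) lies at the very end of the fingers, on their centre line; the grasp point (between the pads) lies 19 mm behind it (ctrl.grip_point_offset is the distance from the TCP to the grasp point, in m); z points along the fingers, y is the line along which they close (so a half turn about z gives the same grasp; the last joint's range is limited). The gripper opens to 85 mm and grips with 20 to 120 N. Pads are 22 mm wide; open, the fingers measure 114 mm over their backs; the gripper's body (76 mm by 85 mm) begins 54 mm behind the grasp point. The pads swing forward as they close: fully open they stand 13 mm farther back than shut.
Start: joints at [0.977, 0.286, 1.577, -0, 1.279, -0.15], TCP at [0.29, 0.61, 0.192] pointing down, gripper open.
Joint ranges: [-2.77, 2.77], [-0.9, 2.22], [0.21, 2.48], [-1.53, 4.67], [0.24, 2.81], [-2.84, 2.84]. Speed limits (rad/s): [2.79, 2.79, 3.14, 3.14, 3.14, 3.14].

## Interface

Orientations are given as a unit quaternion [x, y, z, w].
In Python, from plant import ctrl gives the robot as it stands. The module is installed in compiled form; this text tells all that it offers.
- The arm moves only by the shell command python3 -m pendant 'ROWS' [OPENING] [FORCE]. ROWS is JSON, a list of rows, each an object of numbers: "dx", "dy", "dz": the shift along the tool's x, y, z in cm; "twist": the turn about the tool's z in degrees. A call has 1 to 10 rows; each row is the pose to reach, as a shift and turn from the pose commanded when the call began, along the tool's axes at that moment; what a row does not reach only later rows make up. A row lasts 1/8 s, in which the tool goes at most 62.5 mm and 10.7 degrees, less where a joint would pass 70% of its speed; a pose out of reach is approached as far as the arm can. A call with a gripper value outside its range is refused whole. OPENING is the opening in per cent of the stroke, from 0 (shut) to 100 (fully open), set as the call begins (- or left out, the last holds). The fingers move at their own pace and stop on an object; FORCE is the grip in N (left out, the last holds). Time passes only in rows, so rows that repeat a pose let the fingers close. It gives the time, the measured TCP pose, the force, the opening and the grip force at its end, in the units of the state.
- ctrl.get_state(): the state, without advancing time (a new reading comes with each control period).
- ctrl.read_camera(name): name is "scene" or "side" or "wrist"; returns a dict with "img" (420x560x3 uint8, red, green, blue), "depth" (420x560 float32, m along the optical axis (not along the pixel's ray), 0 where there is no reading), "camera_matrix" (3x3 intrinsics, pixels), "xyz" and "rotation" of the camera in the world; the wrist camera has in their place "tool_from_camera" (4x4, takes a point from camera to tool coordinates, whose origin is the TCP and whose axes are the flange's). Camera axes: x right, y up, looking along -z (the intrinsics and any distortion apply to the point x, -y, -z); pixel columns grow to the right and rows downward; lengths in m; the calibration is good to about 2 mm. The wrist camera is an equidistant fisheye: a pixel r from the principal point sees the ray r / f radians off the axis. A picture is of the moment at which its call begins: read the wrist's pose just before it.
- ctrl.sign_off(): hands the job in; it is judged then, once.
The state is a dict: "time": time; "qpos": joint angles; "dq": joint speeds; "joint_efforts": joint torques, N m; "eef_pos": TCP position; "tcp_rot": TCP orientation; "contact_force": force on the tool from outside, world axes, zero at the start; "wrist_torque": the same for the moment, N m; "opening": opening from 0.0 (shut) to 1.0 (fully open); "finger_force": force on a finger pad.
Only numpy, scipy, OpenCV 4.12 (cv2) and the standard library are available. Lean on these libraries where they do the work, as an engineer would, in place of code of your own. Each camera call takes 0.05 s, during which the arm holds its last target. There are 200 camera calls.

## Working session

There is one attempt and no reset: what is moved stays moved. The work goes in short steps, Python scripts to look and compute and a shell command to move; the robot and the scene stay as the last step left them, time stands still between calls to the robot, and variables do not carry over. Pictures are saved under pics/ and viewed, at most 10 in all, crops included, and the job is handed in when it is done.

```bash
mkdir -p pics; cat > h.py <<'E'
import numpy as np, cv2
from plant import ctrl
from scipy.spatial.transform import Rotation as R
def cam(n):
    s=ctrl.get_state(); c=ctrl.read_camera(n); 
    if n=='wrist':
        T=np.eye(4);T[:3,:3]=R.from_quat(s['tcp_rot']).as_matrix();T[:3,3]=s['eef_pos'];T=T@np.array(c['tool_from_camera'])
        c['xyz'],c['rotation']=T[:3,3],T[:3,:3]
    return c
def save(c,f): cv2.imwrite(f,c['img'][:,:,::-1])
def cloud(c):  # pinhole cameras: world xyz per pixel
    K=np.array(c['camera_matrix']);d=c['depth'];v,u=np.indices(d.shape)
    p=np.stack([(u-K[0,2])/K[0,0]*d,-(v-K[1,2])/K[1,1]*d,-d],-1)
    w=p@np.array(c['rotation']).T+np.array(c['xyz']); w[d<=0]=np.nan; return w
E
python3 - <<'E'
from h import *
for n in('scene','side'):
    c=cam(n);save(c,f'pics/{n}0.png');np.savez(f'{n}0.npz',img=c['img'],w=cloud(c));print(n,c['xyz'],c['camera_matrix'])
s=ctrl.get_state();print(s['eef_pos'],R.from_quat(s['tcp_rot']).as_matrix().round(3),s['time'])
E
```

```text
Traceback (most recent call last):
  File "h.py", line 14, in cloud
    w=p@np.array(c['rotation']).T+np.array(c['xyz']); w[d<=0]=np.nan; return w
      ~^~~~~~~~~~~~~~~~~~~~~~~~~~
ValueError: matmul: Input operand 1 has a mismatch in its core dimension 0, with gufunc signature (n?,k),(k,m?)->(n?,m?) (size 4 is different from 3)
```

View pics/scene0.png

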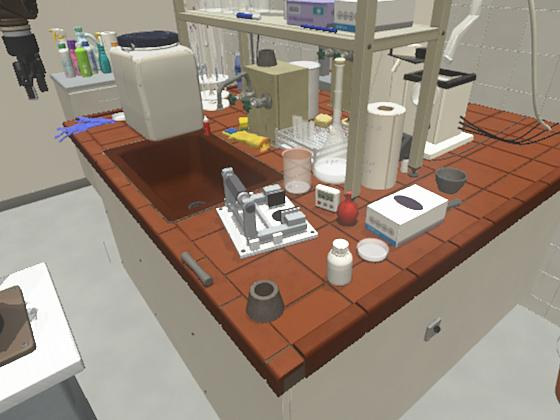

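The scene view shows the clamp at about (265,215), the bottle at (340,262), and the turnbuckle on its left side at (240,205), all in open space. The camera rotation is a quaternion, so I'll fix that in the helper.

```bash
sed -i "s/np.array(c\['rotation'\]).T/(R.from_quat(c['rotation']).as_matrix() if np.size(c['rotation'])==4 else np.array(c['rotation'])).T/" h.py
python3 - <<'E'
from h import *
for n in('scene','side'):
    c=cam(n);save(c,f'pics/{n}0.png');w=cloud(c);np.savez(f'{n}0.npz',img=c['img'],w=w);print(n,c['xyz'],np.array(c['camera_matrix'])[0])
    if n=='scene':
        for u,v in((340,246),(340,270),(265,240),(230,180),(245,200),(262,300)):print(u,v,w[v,u].round(3))
s=ctrl.get_state();print(s['eef_pos'],R.from_quat(s['tcp_rot']).as_matrix().round(3),s['time'])
E
```

```text
scene [ 0.17723134 -0.69597011  0.54148222] [385.01153404   0.         285.94166229]
340 246 [ 0.605 -0.296  0.09 ]
340 270 [ 0.599 -0.306  0.042]
265 240 [ 0.562 -0.104  0.014]
230 180 [ 0.545 -0.001  0.132]
245 200 [ 0.524 -0.096  0.131]
262 300 [ 0.434 -0.279  0.045]
side [ 0.25856342 -0.75267574  0.52948104] [388.12793478   0.         281.13385478]
[0.28946094 0.60912536 0.19049857] [[-0.903  0.429 -0.001]
 [ 0.429  0.903 -0.002]
 [ 0.    -0.002 -1.   ]] 0.15
```

View pics/side0.png

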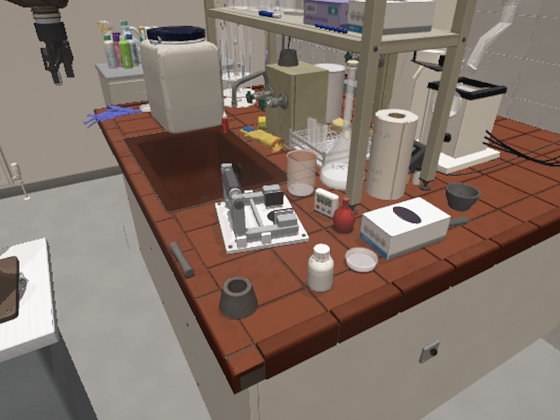

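The side view shows the clamp at (260,220), its turnbuckle body at (233,195), the bottle at (320,268), and a shelf upright at (360,110). Next I'll take numbers from the depth clouds.

```bash
python3 - <<'E'
from h import *
W=[];I=[]
for n in('scene','side'):
    f=np.load(n+'0.npz');w=f['w'];img=f['img'].astype(int)
    v,u=np.indices(w.shape[:2])
    print(n,'shelf upright',w[110,360 if n=='side' else 357].round(3),'table',w[205,400].round(3))
    # bottle
    m=(abs(w[...,0]-.605)<.05)&(abs(w[...,1]+.30)<.05)&(w[...,2]>.084)&(w[...,2]<.1)
    p=w[m];c,r=cv2.minEnclosingCircle(p[:,:2].astype(np.float32));print('cap',c,r,p[:,2].mean(),len(p))
    m=(abs(w[...,0]-.605)<.05)&(abs(w[...,1]+.30)<.05)&(w[...,2]>.015)&(w[...,2]<.06)
    p=w[m]; A=np.c_[2*p[:,:2],np.ones(len(p))];x=np.linalg.lstsq(A,(p[:,:2]**2).sum(1),rcond=None)[0];print('body',x[:2],np.sqrt(x[2]+x[0]**2+x[1]**2))
    reg=(w[...,0]>.4)&(w[...,0]<.75)&(w[...,1]>-.22)&(w[...,1]<.12)
    for lo,hi in((.007,.017),(.124,.136)):
        m=reg&(w[...,2]>lo)&(w[...,2]<hi)
        if lo<.1: m&=img.min(2)>120
        m=m.astype(np.uint8)
        k,lab,st,ce=cv2.connectedComponentsWithStats(m)
        for i in range(1,k):
            if st[i,4]>25:
                q=w[lab==i][:,:2].astype(np.float32);print(lo,st[i],cv2.minAreaRect(q*1000))
        if lo<.1:
            q=w[m>0][:,:2].astype(np.float32);print('all',cv2.minAreaRect(q*1000))
E
```

```text
scene shelf upright [ 0.825 -0.114  0.262] table [ 0.843 -0.253  0.067]
cap (0.6118238568305969, -0.2877262532711029) 0.015353822149336338 0.08937706998552851 152
body [ 0.61297328 -0.28824905] 0.02401059942997695
0.007 [256 196  38  30 352] ((662.8238525390625, -24.005081176757812), (119.25829315185547, 85.86653900146484), 74.7757339477539)
0.007 [ 216  206  102   51 1223] ((607.3359985351562, -35.452659606933594), (211.0339813232422, 190.13873291015625), 75.57466125488281)
0.007 [236 207   7  13  42] ((582.01708984375, 30.482465744018555), (56.411720275878906, 13.22169303894043), 75.41181182861328)
0.007 [255 211  12  20 121] ((600.9924926757812, -28.792076110839844), (82.45333862304688, 24.563098907470703), 58.5299072265625)
all ((621.2271118164062, -27.897293090820312), (232.5894012451172, 213.28076171875), 75.57466125488281)
0.124 [221 167  12   7  59] ((569.9839477539062, 59.392948150634766), (21.970359802246094, 25.50275421142578), 76.90206146240234)
0.124 [226 174  22  23 277] ((550.6265869140625, -14.178245544433594), (114.02824401855469, 28.95461082458496), 74.5079421997070
[... 532 characters left out ...]
291198730469), (212.5697784423828, 189.16444396972656), 75.33479309082031)
0.007 [245 205  15  24 219] ((592.8276977539062, -8.682540893554688), (107.22882080078125, 31.508268356323242), 74.8547592163086)
all ((622.1616821289062, -28.581161499023438), (236.0052032470703, 213.6871795654297), 75.33479309082031)
0.124 [221 164  11   4  39] ((567.7945556640625, 53.43211364746094), (14.890030860900879, 24.360485076904297), 63.593780517578125)
0.124 [224 170  17  21 209] ((549.271728515625, -21.53390121459961), (99.90558624267578, 24.485118865966797), 75.63259887695312)
0.124 [231 194  13   6  58] ((529.5125122070312, -98.7526626586914), (16.805055618286133, 24.726341247558594), 81.71990203857422)
```

```bash
python3 -m pendant '[{"dx":-4,"dy":-4,"dz":-3,"twist":6},{"dx":-8,"dy":-8,"dz":-5,"twist":12},{"dx":-12,"dy":-12,"dz":-5,"twist":18},{"dx":-16,"dy":-16,"dz":-5,"twist":24},{"dx":-20,"dy":-20,"dz":-5,"twist":30},{"dx":-24,"dy":-24,"dz":-5,"twist":36},{"dx":-28,"dy":-28,"dz":-5,"twist":42},{"dx":-32,"dy":-32,"dz":-5,"twist":48},{"dx":-36,"dy":-36,"dz":-5,"twist":54},{"dx":-40,"dy":-40,"dz":-5,"twist":60}]' 100
cat >> h.py <<'E'
def go(x,y,z,yaw):  # print tool-axis shift (cm) and twist to put TCP at x,y,z with tool y at world angle yaw(deg)
    s=ctrl.get_state();M=R.from_quat(s['tcp_rot']).as_matrix();d=M.T@(np.array([x,y,z])-s['eef_pos'])*100
    a=np.degrees(np.arctan2(M[1,1],M[0,1]));print('at',np.array(s['eef_pos']).round(4),'yaw %.1f'%a,'d',d.round(2),'twist %.1f'%(a-yaw),'t',s['time'],'F',np.array(s['contact_force']).round(1),'open',s['opening'])
E
python3 -c "
from h import *
go(.6125,-.2895,.2,-14.5)"
```

```text
time: 1.4
eef_pos: [0.4794, 0.0749, 0.2415]
tcp_rot: [0.68, 0.734, 0.0, 0.0]
contact_force: [1.0, 0.5, 0.8]
opening: 0.999
finger_force: 0.0
at [0.4794 0.0749 0.2415] yaw 4.4 d [-37.34  10.49   4.15] twist 18.9 t 1.4 F [1.  0.5 0.8] open 0.9992761159538605
```

```bash
python3 -m pendant '[{"dx":-4,"dy":4,"dz":-2,"twist":6},{"dx":-8,"dy":8,"dz":-4,"twist":12},{"dx":-12,"dy":12,"dz":-6,"twist":19},{"dx":-12,"dy":12,"dz":-6,"twist":19}]' 
python3 - <<'E'
from h import *
go(.6125,-.2895,.2,-14.5)
c=cam('wrist');save(c,'pics/w1.png');print(c['tool_from_camera'],c['camera_matrix'])
np.savez('w1.npz',**c)
E
```

```text
time: 1.9
eef_pos: [0.6108, -0.0364, 0.3019]
tcp_rot: [0.791, 0.611, 0.0, 0.001]
contact_force: [-0.4, 0.6, -0.1]
opening: 0.999
finger_force: 0.0
at [ 0.6108 -0.0364  0.3019] yaw -14.6 d [-24.44   6.55  10.21] twist -0.1 t 1.9 F [-0.4  0.6 -0.1] open 0.9987866957611743
[[ 6.88307234e-04  9.50252205e-01  3.11480774e-01  7.89154019e-02]
 [ 9.99999175e-01 -9.91997147e-04  8.16553805e-04 -1.07249832e-04]
 [ 1.08492009e-03  3.11479955e-01 -9.50252104e-01 -1.82388014e-01]
 [ 0.00000000e+00  0.00000000e+00  0.00000000e+00  1.00000000e+00]] [[325.1922621    0.         274.35572961]
 [  0.         325.1922621  213.45620012]
 [  0.           0.           1.        ]]
```

View pics/w1.png

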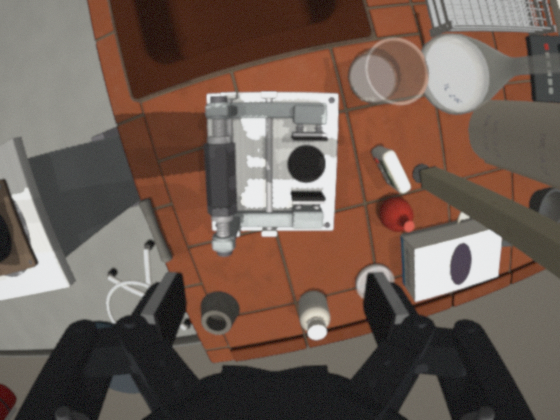

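The wrist view shows the seat as a black disc at (306,163), the jaw pads at about (310,137) and (308,196), and the turnbuckle body at (221,177). The bottle cap is at (316,330). I'll convert these to world positions.

```bash
cat >> h.py <<'E'
def ray(c,u,v,z):
    K=c['camera_matrix'];a=(u-K[0,2])/K[0,0];b=(v-K[1,2])/K[1,1];t=np.hypot(a,b);k=np.sin(t)/t
    d=np.array(c['rotation'])@np.array([a*k,-b*k,-np.cos(t)]);o=np.array(c['xyz']);return o+d*(z-o[2])/d[2]
E
python3 - <<'E'
from h import *
c=dict(np.load('w1.npz'));g=c['img'].max(2)
def blobs(m,x0,y0,x1,y1,z,name):
    mm=np.zeros_like(m,np.uint8);mm[y0:y1,x0:x1]=m[y0:y1,x0:x1]
    k,l,s,ce=cv2.connectedComponentsWithStats(mm)
    for i in range(1,k):
        if s[i,4]>60:print(name,s[i],ce[i].round(1),ray(c,*ce[i],z).round(4))
blobs(g<70,280,140,335,186,.012,'seat')
blobs(g<70,200,120,245,225,.128,'tb')
blobs(g<70,280,118,335,145,.057,'padL'); blobs(g<70,280,188,335,212,.057,'padR')
cs=[ray(c,u,v,.012) for u,v in((207,94),(338,95),(334,231),(209,230))]
cs=np.array(cs)[:,:2];print('plate',cs.round(4),cs.mean(0),[np.linalg.norm(cs[i]-cs[i-1]).round(4) for i in range(4)])
d=(cs[0]+cs[1]-cs[2]-cs[3]);print('yaw',np.degrees(np.arctan2(-d[0],d[1])))
print(ray(c,316,331,.09),g[155:170:5,300:312:4],g[160,215:235])
E
python3 - <<'E'
import cv2
i=cv2.imread('pics/w1.png')[85:265,195:345];cv2.imwrite('pics/w1c.png',cv2.resize(i,None,fx=3.3,fy=3.3,interpolation=2))
E
```

```text
seat [ 288  146   36   35 1005] [305.9 163.2] [ 0.6558 -0.0463  0.012 ]
tb [ 200  143   37   71 1002] [220.4 178.7] [ 0.5524 -0.0178  0.128 ]
padL [292 137  34   3  95] [308.4 138. ] [ 0.6645 -0.0061  0.057 ]
padR [292 192  32   8 243] [307.2 195.5] [ 0.645 -0.082  0.057]
plate [[ 0.5431  0.0899]
 [ 0.7253  0.0407]
 [ 0.675  -0.1617]
 [ 0.4847 -0.1105]] [ 0.60704419 -0.03539581] [np.float64(0.2087), np.float64(0.1887), np.float64(0.2086), np.float64(0.1971)]
yaw -15.104835669363945
[ 0.6118132  -0.28487005  0.09      ] [[44 42 41]
 [40 41 40]
 [34 35 39]] [69 70 73 72 72 71 72 71 69 70 71 64 59 57 56 59 58 57 56 79]
```

View pics/w1c.png

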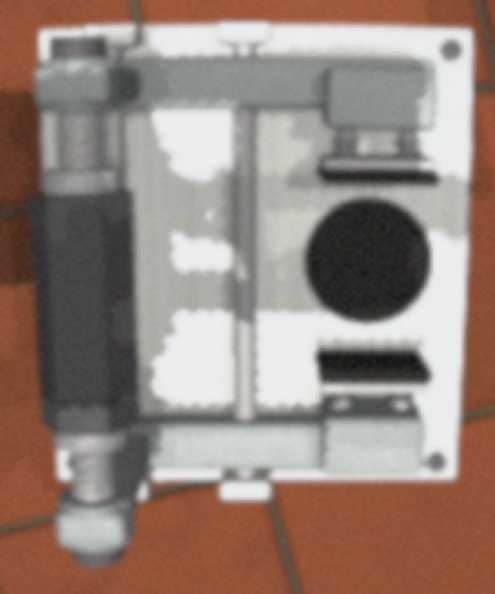

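The seat is at about (0.656,-0.0475), the turnbuckle centre at about (0.550,-0.019) and the yaw at about -14.8°. All three agree with the given sizes. Now for the bottle.

```bash
python3 -m pendant '[{"dx":-6,"dy":1.6},{"dx":-12,"dy":3.2},{"dx":-18,"dy":4.8},{"dx":-24.4,"dy":6.5,"dz":4},{"dx":-24.4,"dy":6.5,"dz":10},{"dx":-24.4,"dy":6.5,"dz":16},{"dx":-24.4,"dy":6.5,"dz":16}]'
python3 - <<'E'
from h import *
go(.6122,-.289,.035,-14.8)
c=cam('wrist');save(c,'pics/w2.png')
E
```

```text
at [ 0.6092 -0.0347  0.3011] yaw -14.5 d [-24.55   6.7   26.6 ] twist 0.3 t 1.95 F [0.8 0.5 0.8] open 0.9975921409915429$[0]: bad value
```

View pics/w2.png

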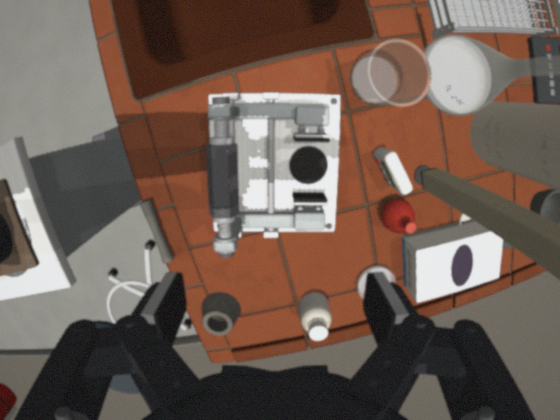

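The call was refused because row 0 lacked some keys, and the picture is unchanged. I'll resend with all four keys.

```bash
python3 -m pendant '[{"dx":-6,"dy":1.6,"dz":0,"twist":0},{"dx":-12,"dy":3.2,"dz":0,"twist":0},{"dx":-18,"dy":4.8,"dz":0,"twist":0},{"dx":-24.4,"dy":6.5,"dz":4,"twist":0},{"dx":-24.4,"dy":6.5,"dz":10,"twist":0},{"dx":-24.4,"dy":6.5,"dz":16,"twist":0},{"dx":-24.4,"dy":6.5,"dz":16,"twist":0}]'
python3 - <<'E'
from h import *
go(.6122,-.289,.035,-14.8)
c=cam('wrist');save(c,'pics/w3.png')
E
```

```text
time: 2.88
eef_pos: [0.606, -0.2819, 0.1342]
tcp_rot: [0.79, 0.613, -0.002, -0.007]
contact_force: [-0.1, 0.2, 0.5]
opening: 1.0
finger_force: 0.0
at [ 0.606  -0.2819  0.1342] yaw -14.4 d [-0.58  0.91  9.91] twist 0.4 t 2.875 F [-0.1  0.2  0.5] open 1.0002563779322138
```

View pics/w3.png

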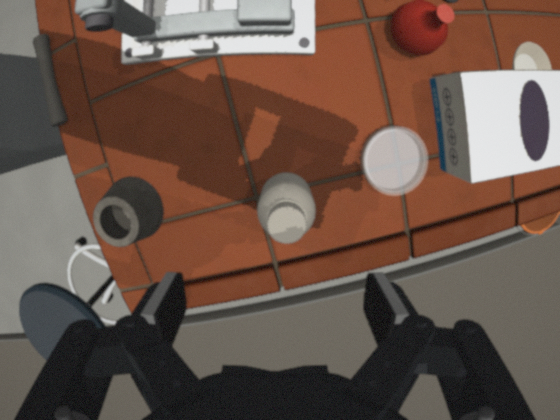

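The bottle cap is at (287,224), the petri dish at (394,160) and the cone at (128,211).

```bash
python3 - <<'E'
from h import *
go(.6122,-.289,.035,-14.8)
c=cam('wrist');print(ray(c,287,224,.09),ray(c,394,160,.016)); hsv=cv2.cvtColor(c['img'],cv2.COLOR_RGB2HSV)
m=((hsv[...,1]<90)&(hsv[...,2]>110)).astype(np.uint8);m[:160]=0;m[255:]=0;m[:,:240]=0;m[:,330:]=0
k,l,s,ce=cv2.connectedComponentsWithStats(m);print(s[1:],ce[1:])
go(.6122,-.289,.035,-14.8)
E
```

```text
at [ 0.6085 -0.2834  0.1384] yaw -14.3 d [-0.48  0.57 10.34] twist 0.5 t 2.925 F [-1.1 -0.8 -0.2] open 0.9991991941171194
[ 0.61590339 -0.29039924  0.09      ] [ 0.73009566 -0.27830105  0.016     ]
[[ 254  180   57   61 2581]] [[282.603642  209.0298334]]
at [ 0.6106 -0.2847  0.1423] yaw -14.3 d [-0.38  0.27 10.73] twist 0.5 t 2.975 F [-0.2 -0.7  0.8] open 1.0016375762732137
```

```bash
python3 -m pendant '[{"dx":-0.4,"dy":0.2,"dz":4,"twist":0.5},{"dx":-0.4,"dy":0.2,"dz":8,"twist":0.5},{"dx":-0.4,"dy":0.2,"dz":10.6,"twist":0.5},{"dx":-0.4,"dy":0.2,"dz":10.6,"twist":0.5},{"dx":-0.4,"dy":0.2,"dz":10.6,"twist":0.5}]'
python3 -m pendant '[{"dx":0,"dy":0,"dz":0,"twist":0},{"dx":0,"dy":0,"dz":0,"twist":0},{"dx":0,"dy":0,"dz":0,"twist":0},{"dx":0,"dy":0,"dz":0,"twist":0},{"dx":0,"dy":0,"dz":0,"twist":0},{"dx":0,"dy":0,"dz":0,"twist":0}]' 0 30
```

```text
time: 3.6
eef_pos: [0.6141, -0.2914, 0.0399]
tcp_rot: [0.793, 0.61, 0.001, 0.003]
contact_force: [-0.3, 0.2, -0.2]
opening: 1.0
finger_force: 0.0
time: 4.35
eef_pos: [0.6119, -0.2906, 0.0362]
tcp_rot: [0.793, 0.609, 0.0, 0.0]
contact_force: [0.2, 0.1, 2.9]
opening: 0.33
finger_force: 29.8
```

```bash
python3 - <<'E'
from h import *
c=cam('wrist');save(c,'pics/w4.png');go(.612,-.29,.036,-14.8)
E
```

```text
at [ 0.6119 -0.2906  0.0362] yaw -14.9 d [ 0.06 -0.01  0.02] twist -0.1 t 4.4 F [-0.6 -0.7  3.4] open 0.3278161624557947
```

View pics/w4.png

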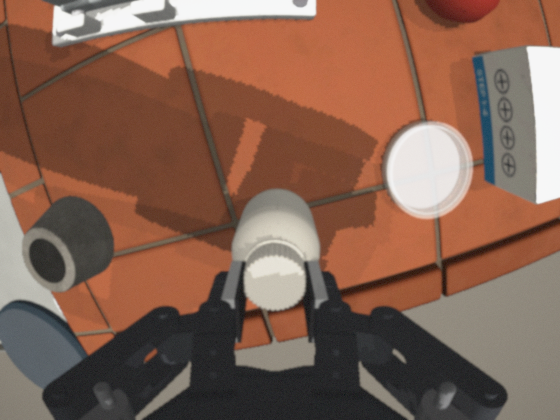

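The picture shows the bottle upright between the pads, with its cap centre at about (275,280). I'll check how well it is centred in the grip.

```bash
python3 - <<'E'
from h import *
c=cam('wrist')
s=ctrl.get_state();M=R.from_quat(s['tcp_rot']).as_matrix()
for u,v,z in((275,280,.09),(275,190,.062),(233,245,.06),(320,245,.06)):
    p=ray(c,u,v,z);print(p.round(4),(M.T@(p-s['eef_pos'])).round(4))
E
```

```text
[ 0.6133 -0.2857  0.09  ] [ 0.0051  0.0001 -0.0538]
[ 0.6222 -0.2521  0.062 ] [ 0.0398  0.0001 -0.0258]
[ 0.5927 -0.276   0.06  ] [ 0.0092 -0.0224 -0.0238]
[ 0.6377 -0.2879  0.06  ] [ 0.0092  0.0242 -0.0237]
```

```bash
python3 -m pendant '[{"dx":0,"dy":0,"dz":-5,"twist":0},{"dx":0,"dy":0,"dz":-10,"twist":0},{"dx":0,"dy":0,"dz":-15,"twist":0},{"dx":5,"dy":-0.4,"dz":-17,"twist":0},{"dx":10,"dy":-0.8,"dz":-17,"twist":0},{"dx":15,"dy":-1.2,"dz":-17,"twist":0},{"dx":20,"dy":-1.6,"dz":-17,"twist":0},{"dx":24.2,"dy":-1.9,"dz":-17,"twist":0},{"dx":24.2,"dy":-1.9,"dz":-17,"twist":0},{"dx":24.2,"dy":-1.9,"dz":-17,"twist":0}]'
python3 -m pendant '[{"dx":0,"dy":0,"dz":4,"twist":0},{"dx":0,"dy":0,"dz":8,"twist":0},{"dx":0,"dy":0,"dz":11,"twist":0},{"dx":0,"dy":0,"dz":11,"twist":0},{"dx":0,"dy":0,"dz":11,"twist":0}]'
python3 - <<'E'
from h import *
go(.655,-.0514,.049,-14.8)
c=cam('wrist');save(c,'pics/w5.png')
E
```

```text
time: 5.7
eef_pos: [0.655, -0.0518, 0.2045]
tcp_rot: [0.793, 0.609, -0.001, -0.0]
contact_force: [-0.3, 0.1, -0.4]
opening: 0.328
finger_force: 30.1
time: 6.32
eef_pos: [0.6564, -0.0527, 0.097]
tcp_rot: [0.793, 0.609, 0.001, 0.001]
contact_force: [0.3, 0.3, -1.0]
opening: 0.328
finger_force: 30.1
at [ 0.6564 -0.0527  0.097 ] yaw -15.0 d [ 0.09 -0.18  4.8 ] twist -0.2 t 6.325 F [ 0.3  0.3 -1. ] open 0.3279841952888773
```

View pics/w5.png

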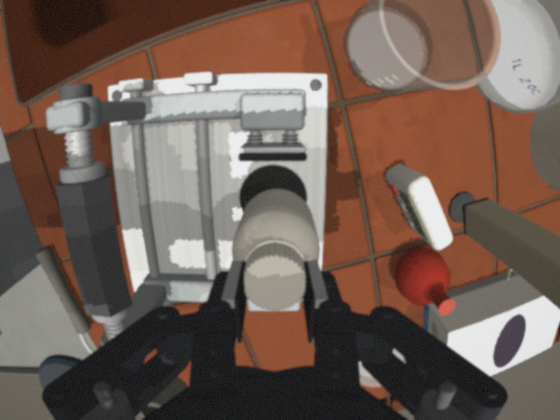

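The bottle is held upright above the clamp. The seat's visible rim runs from x=240 to 307, centred at 273, and the bottle at 275 lines up with it. Lowering and releasing now.

```bash
python3 -m pendant '[{"dx":0.1,"dy":-0.1,"dz":2,"twist":0},{"dx":0.1,"dy":-0.1,"dz":3.8,"twist":0},{"dx":0.1,"dy":-0.1,"dz":4.3,"twist":0},{"dx":0.1,"dy":-0.1,"dz":4.6,"twist":0},{"dx":0.1,"dy":-0.1,"dz":4.6,"twist":0},{"dx":0.1,"dy":-0.1,"dz":4.6,"twist":0}]'
```

```text
time: 7.12
eef_pos: [0.6554, -0.0504, 0.0503]
tcp_rot: [0.793, 0.609, 0.0, 0.0]
contact_force: [0.0, -0.1, -1.0]
opening: 0.331
finger_force: 30.1
```

```bash
python3 -m pendant '[{"dx":0,"dy":0,"dz":0.15,"twist":0},{"dx":0,"dy":0,"dz":0.15,"twist":0},{"dx":0,"dy":0,"dz":0.15,"twist":0}]'
python3 -m pendant '[{"dx":0,"dy":0,"dz":0,"twist":0},{"dx":0,"dy":0,"dz":0,"twist":0},{"dx":0,"dy":0,"dz":0,"twist":0},{"dx":0,"dy":0,"dz":0,"twist":0},{"dx":0,"dy":0,"dz":0,"twist":0}]' 100
python3 -m pendant '[{"dx":0,"dy":0,"dz":-5,"twist":0},{"dx":0,"dy":0,"dz":-10,"twist":0},{"dx":0,"dy":0,"dz":-15,"twist":0},{"dx":0,"dy":0,"dz":-20,"twist":0},{"dx":-3,"dy":-5,"dz":-22,"twist":0},{"dx":-6,"dy":-10,"dz":-22,"twist":0},{"dx":-6,"dy":-10,"dz":-22,"twist":0},{"dx":-6,"dy":-10,"dz":-22,"twist":0}]'
python3 - <<'E'
from h import *
go(.550,-.0193,.2,-14.8)
c=cam('wrist');save(c,'pics/w6.png');np.savez('w6.npz',**c)
E
```

```text
time: 7.5
eef_pos: [0.655, -0.0504, 0.0484]
tcp_rot: [0.793, 0.609, 0.0, 0.0]
contact_force: [0.1, -0.6, -0.6]
opening: 0.324
finger_force: 30.2
time: 8.12
eef_pos: [0.6549, -0.0504, 0.0481]
tcp_rot: [0.793, 0.609, 0.0, 0.0]
contact_force: [-0.8, -0.9, 0.9]
opening: 1.001
finger_force: 0.0
time: 9.12
eef_pos: [0.543, -0.0827, 0.2686]
tcp_rot: [0.793, 0.609, 0.0, 0.0]
contact_force: [0.4, -0.5, 0.3]
opening: 1.0
finger_force: 0.0
at [ 0.543  -0.0827  0.2686] yaw -15.0 d [ 6.3  -0.97  6.86] twist -0.2 t 9.125 F [ 0.4 -0.5  0.3] open 0.9996266349757731
```

View pics/w6.png

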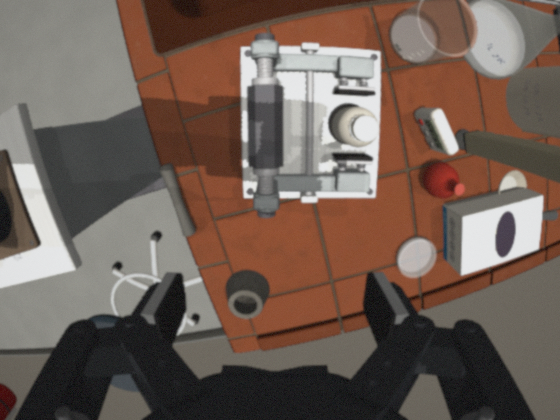

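The bottle stands on the seat at (352,125), and the turnbuckle body is at (265,125). I'll get the hexagon's angle from the depth profile and the pad opening from the carriers.

```bash
cat >> h.py <<'E'
YAW=np.radians(-14.8);CX=np.array([np.cos(YAW),np.sin(YAW)]);CY=np.array([-CX[1],CX[0]]);SEAT=np.array([.656,-.0475]);TB=SEAT-.11*CX
def wcloud(c):
    K=c['camera_matrix'];d=c['depth'];v,u=np.indices(d.shape);a=(u-K[0,2])/K[0,0];b=(v-K[1,2])/K[1,1];t=np.hypot(a,b)+1e-9
    k=np.tan(t)/t;p=np.stack([a*k*d,-b*k*d,-d],-1);w=p@np.array(c['rotation']).T+np.array(c['xyz']);w[d<=0]=np.nan;return w
def clampxy(w,o=None):
    q=w[...,:2]-(TB if o is None else o);return np.stack([q@CX,q@CY,w[...,2]],-1)
def theta(c):
    w=clampxy(wcloud(c));m=(abs(w[...,0])<.03)&(abs(w[...,1])<.034)&(w[...,2]>.085)&(w[...,2]<.15);p=w[m]
    # hex support fit: points lie at max over flats of n.p = 16mm (free centre, angle)
    from scipy.optimize import least_squares
    best=None
    for t0 in np.arange(0,1.05,.1):
        def f(x):
            an=x[0]+np.arange(6)*np.pi/3;q=p[:,[0,2]]-x[1:3];return np.max(q[:,:1]*np.cos(an)-q[:,1:]*np.sin(an),1)-.016
        r=least_squares(f,[t0,0,.115],loss='soft_l1',f_scale=.001)
        if best is None or r.cost<best.cost:best=r
    x=best.x;print('hex mod %.3f rad centre x %.4f z %.4f n %d rms %.4f'%(x[0]%1.0472,x[1],x[2],len(p),np.sqrt(2*best.cost/len(p))))
    s=clampxy(wcloud(c),SEAT)
    for sg in(1,-1):
        q=s[...,1]*sg;m=(s[...,2]>.124)&(s[...,2]<.136)&(abs(s[...,0]+.11)<.014)&(q>.04)&(q<.1);v=q[m]
        if len(v)>5:print('post',sg,len(v),np.percentile(v,[2,98]).round(4))
        m=(s[...,2]>.045)&(s[...,2]<.059)&(abs(s[...,0])<.02)&(q>.0265)&(q<.07)
        if m.sum()>5:print('pad',sg,m.sum(),np.percentile(q[m],[2,10]).round(4))
    m=(s[...,2]>.095)&(s[...,2]<.108)&(np.hypot(s[...,0],s[...,1])<.03);p=s[m]
    print('cap rel seat',p.mean(0).round(4) if len(p) else None)
E
python3 - <<'E'
from h import *
c=dict(np.load('w6.npz'));theta(c)
E
```

```text
hex mod 0.523 rad centre x 0.0001 z 0.1152 n 2459 rms 0.0005
post 1 705 [0.0403 0.0932]
pad 1 534 [0.039  0.0404]
post -1 632 [0.0402 0.0926]
pad -1 577 [0.0378 0.0387]
cap rel seat [-0.0011 -0.0007  0.1009]
```

The hexagon's centre matches the expected position to within 0.3 mm, and the turnbuckle reads about 0.52 rad, which agrees with the pads. The tool can't lean, so I'll ratchet the body round by pressing its far corner down with the shut fingers. I'll twist the tool 90° first so the 22 mm finger width lies across the turnbuckle.

```bash
python3 -m pendant '[{"dx":3,"dy":0.7,"dz":0,"twist":10},{"dx":6.3,"dy":1.4,"dz":0,"twist":20},{"dx":6.3,"dy":1.4,"dz":0,"twist":30},{"dx":6.3,"dy":1.4,"dz":0,"twist":40},{"dx":6.3,"dy":1.4,"dz":0,"twist":50},{"dx":6.3,"dy":1.4,"dz":0,"twist":60},{"dx":6.3,"dy":1.4,"dz":4,"twist":70},{"dx":6.3,"dy":1.4,"dz":8,"twist":80},{"dx":6.3,"dy":1.4,"dz":10.5,"twist":90},{"dx":6.3,"dy":1.4,"dz":10.5,"twist":90}]' 0 60
cat >> h.py <<'E'
def rel():
    s=ctrl.get_state();p=clampxy(np.array(s['eef_pos']));M=R.from_quat(s['tcp_rot']).as_matrix()
    print('TCP rel TB mm: x %.1f y %.1f z %.1f'%(p[0]*1e3,p[1]*1e3,p[2]*1e3-115.2),'toolx yaw %.1f'%np.degrees(np.arctan2(M[1,0],M[0,0])),'F',np.array(s['contact_force']).round(1),'t',s['time'],'open',round(s['opening'],2))
E
python3 - <<'E'
from h import *
rel();c=cam('wrist');theta(c);rel();save(c,'pics/w7.png')
E
```

```text
time: 10.42
eef_pos: [0.5718, -0.0246, 0.1602]
tcp_rot: [0.992, -0.129, -0.003, -0.0]
contact_force: [0.8, -0.4, 0.6]
opening: -0.003
finger_force: 0.0
TCP rel TB mm: x 22.8 y 0.6 z 45.0 toolx yaw -14.8 F [ 0.8 -0.4  0.6] t 10.425 open -0.0
hex mod 0.517 rad centre x 0.0001 z 0.1152 n 3854 rms 0.0005
post 1 1110 [0.0406 0.0935]
pad 1 1153 [0.0387 0.0398]
post -1 1102 [0.0405 0.0938]
pad -1 1199 [0.0378 0.039 ]
cap rel seat [-1.000e-04 -9.000e-04  1.012e-01]
TCP rel TB mm: x 24.0 y 0.6 z 47.2 toolx yaw -14.7 F [-0.6 -0.1  0.4] t 10.475 open -0.0
```

```bash
python3 -m pendant '[{"dx":0.1,"dy":0,"dz":3,"twist":0},{"dx":0.1,"dy":0,"dz":4.5,"twist":0},{"dx":0.1,"dy":0,"dz":4.8,"twist":0},{"dx":0.1,"dy":0,"dz":5.1,"twist":0},{"dx":0.1,"dy":0,"dz":5.4,"twist":0},{"dx":0.1,"dy":0,"dz":5.4,"twist":0},{"dx":0.1,"dy":0,"dz":5.4,"twist":0}]'
python3 - <<'E'
from h import *
rel();c=cam('wrist');theta(c);rel();save(c,'pics/w8.png')
E
```

```text
time: 11.35
eef_pos: [0.5737, -0.0256, 0.1095]
tcp_rot: [0.992, -0.13, 0.0, 0.0]
contact_force: [0.2, 0.1, -0.7]
opening: 0.004
finger_force: 0.0
TCP rel TB mm: x 24.8 y 0.1 z -5.7 toolx yaw -14.9 F [ 0.2  0.1 -0.7] t 11.35 open 0.0
hex mod 0.526 rad centre x 0.0003 z 0.1152 n 3203 rms 0.0005
post 1 1488 [0.0404 0.0935]
pad 1 1703 [0.0387 0.0394]
post -1 1491 [0.0405 0.0933]
pad -1 1762 [0.0378 0.0387]
cap rel seat [ 1.000e-04 -1.000e-03  1.012e-01]
TCP rel TB mm: x 24.8 y 0.1 z -5.7 toolx yaw -14.9 F [ 0.8 -0.3 -0.3] t 11.4 open 0.0
```

View pics/w8.png

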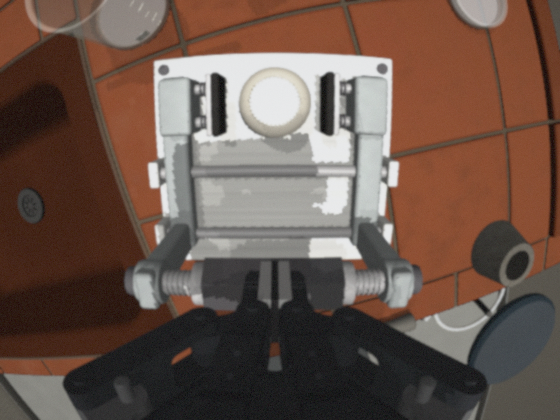

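The shut fingers at (275,275) reached below the axis with no force, and the hexagon stayed at 0.52 rad. The tip must be narrower than 22 mm. I'll feel inward for contact.

```bash
python3 -m pendant '[{"dx":-0.2,"dy":0,"dz":0,"twist":0},{"dx":-0.3,"dy":0,"dz":0,"twist":0},{"dx":-0.3,"dy":0,"dz":0,"twist":0}]' | grep -E "eef|force"
python3 -c "
from h import *
rel()"
python3 -m pendant '[{"dx":-0.2,"dy":0,"dz":0,"twist":0},{"dx":-0.3,"dy":0,"dz":0,"twist":0},{"dx":-0.3,"dy":0,"dz":0,"twist":0}]' | grep -E "eef|force"
python3 -c "
from h import *
rel();theta(cam('wrist'))"
```

```text
eef_pos: [0.5705, -0.0248, 0.1091]
contact_force: [-0.4, 0.0, -0.5]
finger_force: 0.0
TCP rel TB mm: x 21.5 y 0.1 z -6.1 toolx yaw -14.9 F [-0.4  0.  -0.5] t 11.775 open 0.0
eef_pos: [0.5676, -0.024, 0.1091]
contact_force: [-0.2, 0.8, -0.3]
finger_force: 0.0
TCP rel TB mm: x 18.5 y 0.2 z -6.1 toolx yaw -14.9 F [-0.2  0.8 -0.3] t 12.15 open 0.0
hex mod 0.534 rad centre x 0.0002 z 0.1152 n 3988 rms 0.0005
post 1 1563 [0.0406 0.0936]
pad 1 1699 [0.0388 0.0395]
post -1 1577 [0.0405 0.0935]
pad -1 1774 [0.0379 0.0387]
cap rel seat [ 0.     -0.0009  0.1012]
```

```bash
python3 - <<'E'
from h import *
c=cam('wrist');s=ctrl.get_state();w=wcloud(c);M=R.from_quat(s['tcp_rot']).as_matrix()
t=(w-s['eef_pos'])@M
m=(abs(t[...,1])<.025)&(t[...,2]<.012)&(t[...,2]>-.07)&(abs(t[...,0])<.03)
v,u=np.nonzero(m)
q=t[m]
for lo in range(-70,12,6):
    k=(q[:,2]*1e3>=lo)&(q[:,2]*1e3<lo+6)
    if k.sum()>5: print(lo,k.sum(),'x',np.percentile(q[k,0]*1e3,[2,98]).round(1),'y',np.percentile(q[k,1]*1e3,[2,98]).round(1))
k=abs(q[:,1])<.008
for z0 in range(-70,12,6):
    kk=k&(q[:,2]*1e3>=z0)&(q[:,2]*1e3<z0+6)
    if kk.sum()>3:print('mid',z0,kk.sum(),np.percentile(q[kk,0]*1e3,[2,98]).round(1))
save(c,'pics/w9.png')
E
```

```text
-70 491 x [ 6.  11.2] y [-11.8  14.1]
-64 432 x [ 6.1 11.2] y [-12.1  14.1]
-58 386 x [ 6.  11.4] y [-12.1  13.9]
-52 294 x [ 6.2 11.2] y [-11.5  13.5]
-46 69 x [ 9.9 10.9] y [-5.1  7.5]
-28 370 x [-26.9  -8.8] y [-24.7  24.8]
-22 772 x [-26.1  -5.3] y [-24.7  24.6]
-16 710 x [-6.  -1.8] y [-24.2  24.1]
-10 517 x [-3.2  0. ] y [-23.8  23.9]
mid -70 282 [ 6.1 11.3]
mid -64 256 [ 6.3 11.3]
mid -58 229 [ 6.3 11.5]
mid -52 173 [ 6.2 11.2]
mid -46 69 [ 9.9 10.9]
mid -22 8 [-7.5 -5.2]
mid -16 169 [-4.9 -1.8]
mid -10 170 [-3.2 -0. ]
```

```bash
python3 - <<'E'
from h import *
c=cam('wrist');s=ctrl.get_state();w=wcloud(c);M=R.from_quat(s['tcp_rot']).as_matrix();t=(w-s['eef_pos'])@M*1e3
for v in range(230,320,5): print(v,[tuple(t[v,u].round(0)) for u in(258,275,292)])
for n in('scene','side'):
    w=cloud(cam(n));t=(w-s['eef_pos'])@M*1e3
    m=(abs(t[...,0])<16)&(abs(t[...,1])<18)&(t[...,2]>-90)&(t[...,2]<5);q=t[m]
    print(n,[(z,int(((q[:,2]>=z)&(q[:,2]<z+5)).sum())) for z in range(-90,5,5)])
    for z in range(-75,-25,5):
        k=q[(q[:,2]>=z)&(q[:,2]<z+5)]
        if len(k):print(z,np.percentile(k,[5,95],axis=0).round(0).tolist())
E
```

```text
230 [(np.float64(-20.0), np.float64(-13.0), np.float64(77.0)), (np.float64(-21.0), np.float64(2.0), np.float64(78.0)), (np.float64(-21.0), np.float64(16.0), np.float64(78.0))]
235 [(np.float64(-33.0), np.float64(-14.0), np.float64(97.0)), (np.float64(-33.0), np.float64(2.0), np.float64(97.0)), (np.float64(-33.0), np.float64(18.0), np.float64(98.0))]
240 [(np.float64(-38.0), np.float64(-14.0), np.float64(96.0)), (np.float64(-38.0), np.float64(2.0), np.float64(97.0)), (np.float64(-38.0), np.float64(18.0), np.float64(96.0))]
245 [(np.float64(-43.0), np.float64(-14.0), np.float64(97.0)), (np.float64(-43.0), np.float64(2.0), np.float64(97.0)), (np.float64(-43.0), np.float64(18.0), np.float64(96.0))]
250 [(np.float64(-1.0), np.float64(-9.0), np.float64(-7.0)), (np.float64(-1.0), np.float64(1.0), np.float64(-7.0)), (np.float64(-1.0), np.float64(12.0), np.float64(-7.0))]
255 [(np.float64(-3.0), np.float64(-9.0), np.float64(-10.0)), (np.float64(-2.0), np.float64(1.0), np.float64(-10.0)), (np.float64(-3.0), np.float64(11.0), np.float64(-9.0))]
260 [(np.float64(-4.0), np.float64(-8.0), np.float
[... 2477 characters left out ...]
 -1.0, -50.0], [10.0, 11.0, -46.0]]
-45 [[-8.0, 4.0, -45.0], [9.0, 7.0, -41.0]]
-30 [[-11.0, -3.0, -25.0], [-11.0, -3.0, -25.0]]
side [(-90, 4), (-85, 4), (-80, 10), (-75, 17), (-70, 22), (-65, 25), (-60, 18), (-55, 24), (-50, 21), (-45, 16), (-40, 7), (-35, 0), (-30, 0), (-25, 8), (-20, 19), (-15, 5), (-10, 4), (-5, 2), (0, 0)]
-75 [[-10.0, 5.0, -75.0], [7.0, 17.0, -71.0]]
-70 [[-11.0, -3.0, -69.0], [9.0, 16.0, -66.0]]
-65 [[-10.0, 7.0, -65.0], [9.0, 17.0, -60.0]]
-60 [[-11.0, 7.0, -60.0], [9.0, 17.0, -55.0]]
-55 [[-10.0, 6.0, -55.0], [11.0, 17.0, -50.0]]
-50 [[-11.0, 4.0, -49.0], [9.0, 16.0, -45.0]]
-45 [[-10.0, 5.0, -44.0], [11.0, 11.0, -40.0]]
-40 [[-5.0, 6.0, -40.0], [8.0, 10.0, -39.0]]
```

All three cameras show that the shut fingertips actually end about 41 mm short of the reported TCP. They also gripped the bottle by its cap, which explains the 0.33 opening. I'll correct for this and redo stroke 1.

```bash
cat >> h.py <<'E'
def tip():
    s=ctrl.get_state();p=clampxy(np.array(s['eef_pos']));print('xc %.1f tip z %.1f y %.1f'%(p[0]*1e3,p[2]*1e3-115.2+41,p[1]*1e3),'F',np.array(s['contact_force']).round(1),'t',s['time'])
E
python3 -m pendant '[{"dx":0.6,"dy":0,"dz":1,"twist":0},{"dx":0.6,"dy":0,"dz":2.7,"twist":0},{"dx":0.6,"dy":0,"dz":3.3,"twist":0},{"dx":0.6,"dy":0,"dz":3.6,"twist":0},{"dx":0.6,"dy":0,"dz":3.9,"twist":0},{"dx":0.6,"dy":0,"dz":4.2,"twist":0},{"dx":0.6,"dy":0,"dz":4.2,"twist":0}]' | grep contact
python3 -c "
from h import *
tip();theta(cam('wrist'))"
```

```text
contact_force: [7.3, -1.2, 4.8]
xc 30.3 tip z -4.3 y 0.1 F [ 7.3 -1.2  4.8] t 13.275
hex mod 0.646 rad centre x 0.0007 z 0.1159 n 1159 rms 0.0024
post 1 974 [0.0456 0.0942]
pad 1 2437 [0.0386 0.0392]
post -1 948 [0.0481 0.0939]
pad -1 2519 [0.0377 0.0383]
cap rel seat [ 0.0002 -0.0009  0.1012]
```

```bash
sed -i "s/m=(abs(w\[...,0\])<.03)&(abs(w\[...,1\])<.034)/m=(abs(w[...,0])<.03)\&(abs(w[...,1])<.038)\&(abs(w[...,1])>.02)/" h.py
python3 -m pendant '[{"dx":0.3,"dy":0,"dz":-1,"twist":0},{"dx":0.3,"dy":0,"dz":-3.2,"twist":0},{"dx":-0.8,"dy":0,"dz":-3.2,"twist":0},{"dx":-0.8,"dy":0,"dz":-3.2,"twist":0},{"dx":-0.8,"dy":0,"dz":-3.2,"twist":0}]' | grep contact
python3 -c "
from h import *
tip();theta(cam('wrist'))"
python3 -m pendant '[{"dx":0,"dy":0,"dz":0.8,"twist":0},{"dx":0.1,"dy":0,"dz":1.2,"twist":0},{"dx":0.2,"dy":0,"dz":1.6,"twist":0},{"dx":0.3,"dy":0,"dz":2.0,"twist":0},{"dx":0.4,"dy":0,"dz":2.4,"twist":0},{"dx":0.5,"dy":0,"dz":2.8,"twist":0},{"dx":0.5,"dy":0,"dz":2.8,"twist":0}]' | grep contact
python3 -c "
from h import *
tip();theta(cam('wrist'))"
```

```text
contact_force: [-0.2, -0.1, 0.6]
xc 15.4 tip z 23.5 y 0.1 F [-0.2 -0.1  0.6] t 13.95
hex mod 0.544 rad centre x 0.0002 z 0.1152 n 3649 rms 0.0005
post 1 1701 [0.0405 0.0932]
pad 1 1890 [0.0386 0.0393]
post -1 1722 [0.0405 0.0933]
pad -1 1948 [0.0377 0.0385]
cap rel seat [-1.000e-04 -9.000e-04  1.011e-01]
contact_force: [2.9, -1.6, 16.6]
xc 29.0 tip z 3.7 y 0.3 F [ 2.9 -1.6 16.6] t 14.875
hex mod 0.262 rad centre x 0.0002 z 0.1153 n 1670 rms 0.0005
post 1 1075 [0.0468 0.09  ]
pad 1 2625 [0.0343 0.0353]
post -1 1064 [0.049  0.0896]
pad -1 2705 [0.0334 0.0345]
cap rel seat [ 1.000e-04 -9.000e-04  1.012e-01]
```

The body turned from 0.54 to 1.31 rad, and the jaws moved symmetrically. Continuing this stroke.

```bash
python3 -m pendant '[{"dx":0,"dy":0,"dz":0.4,"twist":0},{"dx":0,"dy":0,"dz":0.8,"twist":0},{"dx":0,"dy":0,"dz":1.2,"twist":0},{"dx":0,"dy":0,"dz":1.2,"twist":0}]' | grep contact
python3 -c "
from h import *
tip();theta(cam('wrist'))"
```

```text
contact_force: [11.0, -2.7, 5.9]
xc 30.6 tip z -10.0 y 0.0 F [11.  -2.7  5.9] t 15.425
hex mod 0.477 rad centre x 0.0003 z 0.1153 n 496 rms 0.0004
post 1 786 [0.0418 0.0891]
pad 1 3106 [0.033 0.034]
post -1 766 [0.043  0.0887]
pad -1 3214 [0.0321 0.0333]
cap rel seat [ 1.000e-04 -9.000e-04  1.012e-01]
```

```bash
python3 -m pendant '[{"dx":0.5,"dy":0,"dz":-2,"twist":0},{"dx":0.5,"dy":0,"dz":-4,"twist":0},{"dx":-0.6,"dy":0,"dz":-4,"twist":0},{"dx":-0.6,"dy":0,"dz":-4,"twist":0},{"dx":-0.6,"dy":0,"dz":-4,"twist":0}]' | grep contact
python3 -c "
from h import *
tip();theta(cam('wrist'))"
python3 -m pendant '[{"dx":0,"dy":0,"dz":0.8,"twist":0},{"dx":0.1,"dy":0,"dz":1.2,"twist":0},{"dx":0.2,"dy":0,"dz":1.6,"twist":0},{"dx":0.3,"dy":0,"dz":2.0,"twist":0},{"dx":0.4,"dy":0,"dz":2.4,"twist":0},{"dx":0.4,"dy":0,"dz":2.7,"twist":0},{"dx":0.4,"dy":0,"dz":2.9,"twist":0}]' | grep contact
python3 -c "
from h import *
tip();theta(cam('wrist'))"
```

```text
contact_force: [0.9, 0.9, -0.1]
xc 14.4 tip z 23.8 y 0.2 F [ 0.9  0.9 -0.1] t 16.1
hex mod 0.486 rad centre x 0.0003 z 0.1152 n 3663 rms 0.0005
post 1 1728 [0.0405 0.0875]
pad 1 2308 [0.0331 0.0343]
post -1 1755 [0.0405 0.0877]
pad -1 2383 [0.0321 0.0335]
cap rel seat [-1.000e-04 -9.000e-04  1.012e-01]
contact_force: [3.5, -1.6, 19.6]
xc 28.2 tip z 3.8 y 0.2 F [ 3.5 -1.6 19.6] t 17.025
hex mod 0.337 rad centre x 0.0002 z 0.1152 n 1745 rms 0.0005
post 1 1010 [0.0437 0.0829]
pad 1 3167 [0.0279 0.0297]
post -1 976 [0.0466 0.0832]
pad -1 3198 [0.0272 0.0293]
cap rel seat [ 0.     -0.0009  0.1011]
```

```bash
python3 -m pendant '[{"dx":0,"dy":0,"dz":0.4,"twist":0},{"dx":0,"dy":0,"dz":0.8,"twist":0},{"dx":0,"dy":0,"dz":1.0,"twist":0},{"dx":0,"dy":0,"dz":1.0,"twist":0}]' | grep contact
python3 -m pendant '[{"dx":0.5,"dy":0,"dz":-2,"twist":0},{"dx":0.5,"dy":0,"dz":-3.9,"twist":0},{"dx":-0.4,"dy":0,"dz":-3.9,"twist":0},{"dx":-0.4,"dy":0,"dz":-3.9,"twist":0},{"dx":-0.4,"dy":0,"dz":-3.9,"twist":0}]' | grep contact
python3 -c "
from h import *
tip();theta(cam('wrist'))"
```

```text
contact_force: [11.2, -2.6, 10.7]
contact_force: [0.2, 0.6, -0.0]
xc 14.4 tip z 23.7 y 0.2 F [ 0.2  0.6 -0. ] t 18.2
hex mod 0.744 rad centre x 0.0003 z 0.1152 n 3821 rms 0.0005
post 1 1761 [0.0405 0.08  ]
pad 1 2668 [0.0272 0.0297]
post -1 1775 [0.0406 0.0801]
pad -1 2679 [0.0271 0.0299]
cap rel seat [-1.000e-04  1.200e-03  1.011e-01]
```

The turnbuckle is at 2.84 rad, just past first pad contact at 2.71. The target is 3.32 rad, so I'll finish in small increments.

```bash
python3 -m pendant '[{"dx":0,"dy":0,"dz":0.8,"twist":0},{"dx":0.1,"dy":0,"dz":1.2,"twist":0},{"dx":0.2,"dy":0,"dz":1.6,"twist":0},{"dx":0.3,"dy":0,"dz":2.0,"twist":0},{"dx":0.3,"dy":0,"dz":2.4,"twist":0},{"dx":0.3,"dy":0,"dz":2.4,"twist":0}]' | grep contact
python3 -c "
from h import *
tip();theta(cam('wrist'))"
```

```text
contact_force: [-0.1, 0.1, 21.4]
xc 25.4 tip z 8.6 y 0.3 F [-0.1  0.1 21.4] t 19.0
hex mod 0.112 rad centre x 0.0003 z 0.1153 n 2376 rms 0.0005
post 1 1233 [0.0412 0.0786]
pad 1 3173 [0.0272 0.0299]
post -1 1210 [0.0411 0.0783]
pad -1 3116 [0.0272 0.0299]
cap rel seat [1.000e-04 1.200e-03 1.012e-01]
```

That is 3.25 rad, with the pads pushed back about 3.1 mm. That's about half way, so I'll retract and check.

```bash
python3 -m pendant '[{"dx":0.3,"dy":0,"dz":-1,"twist":0},{"dx":0.3,"dy":0,"dz":-4,"twist":0},{"dx":0.3,"dy":0,"dz":-9,"twist":0},{"dx":0.3,"dy":0,"dz":-12,"twist":0},{"dx":0.3,"dy":0,"dz":-12,"twist":0},{"dx":0.3,"dy":0,"dz":-12,"twist":0},{"dx":0.3,"dy":0,"dz":-12,"twist":0}]' | grep contact
python3 -c "
from h import *
tip();theta(cam('wrist'))"
```

```text
contact_force: [-0.5, -0.5, -0.0]
xc 20.2 tip z 118.2 y 0.1 F [-0.5 -0.5 -0. ] t 19.925
hex mod 0.117 rad centre x 0.0000 z 0.1153 n 1821 rms 0.0005
post 1 905 [0.0406 0.0776]
pad 1 1435 [0.0271 0.0299]
post -1 905 [0.0405 0.0776]
pad -1 1412 [0.0268 0.0297]
cap rel seat [-1.000e-04  1.300e-03  1.012e-01]
```

The turnbuckle holds at 3.26 rad and the bottle is upright on the seat, with its cap 1.3 mm off centre. Handing in.

```bash
python3 -c "
from plant import ctrl
print(ctrl.sign_off())"
```

```text
the job is handed in; nothing more can be done
None
```

I handed the job in at about 20 s: the bottle stands clamped upright on the seat with the turnbuckle at about 3.26 rad and both pads pushed back about 3.2 mm of 7; I never touched the bystanders, and sign-off returned no verdict.

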